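# Reset the bone-drill charging dock through its shuttered well

## Robot

A 6-joint arm with a two-finger parallel gripper is mounted at the origin on the work surface. World frame = base frame: x ahead of the robot, y to its left, z up, the work surface at z = 0. Lengths are in mm, angles in rad, forces in N, time in s.
With the tool pointing down it reaches from about 325 to 875 mm from the base axis. Payload 4.4 kg.
Tool frame: the origin (TCP) lies at the very end of the fingers, on their centre line; the grasp point (between the pads) lies 19 mm behind it; x points along the fingers, z is the direction in which the jaws open and shut, and the axes are right-handed (so a half turn about x gives the same grasp; the last joint's range is limited). The gripper opens to 85 mm and grips with 20 to 120 N. Pads are 22 mm wide; open, the fingers measure 114 mm over their backs; the gripper's body (76 mm by 85 mm) begins 54 mm behind the grasp point. The pads swing forward as they close: fully open they stand 13 mm farther back than shut.
Start: joints at [-1.31, 0.207, 1.542, -0, 1.393, -0.15], TCP at [229.61, -527.168, 231.282] pointing down, gripper open.
Joint ranges: [-2.73, 2.73], [-0.86, 2.22], [0.23, 2.46], [-1.11, 4.25], [0.08, 2.63], [-2.82, 2.82]. Speed limits (rad/s): [2.79, 2.79, 3.14, 3.14, 3.14, 3.14].

## Interface

Orientations are given as a rotation vector (axis times angle).
In Python, from bench import bot gives the robot as it stands. The module is installed in compiled form; this text tells all that it offers.
- The arm moves only by the shell command python3 -m jog 'ROWS' [OPENING] [FORCE]. ROWS is JSON, a list of rows, each an object of numbers: "dx", "dy", "dz": the shift along the tool's x, y, z in mm; "ax", "ay", "az": the turn, a rotation vector about the tool's x, y, z in degrees. In form: [{"dx": .., "dy": .., "dz": .., "ax": .., "ay": .., "az": ..}, ...]. A call has 1 to 20 rows; each row is the pose to reach, as a shift and turn from the pose commanded when the call began, along the tool's axes at that moment; what a row does not reach only later rows make up. A row lasts 1/12 s, in which the tool goes at most 41.7 mm and 7.16 degrees, less where a joint would pass 70% of its speed; a pose out of reach is approached as far as the arm can. A call with a gripper value outside its range is refused whole. OPENING is the closure, from 0 (fully open) to 1 (shut), set as the call begins (- or left out, the last holds). The fingers move at their own pace and stop on an object; FORCE is the grip in N (left out, the last holds). Time passes only in rows, so rows that repeat a pose let the fingers close. It gives the time, the measured TCP pose, the force and the opening at its end, in the units of the state.
- bot.sense(): the state, without advancing time (a new reading comes with each control period).
- bot.read_camera(name): name is "side" or "top" or "wrist"; returns a dict with "img" (384x512x3 uint8, blue, green, red), "range_z" (384x512 float32, mm along the optical axis (not along the pixel's ray), 0 where there is no reading), "camera_matrix" (3x3 intrinsics, pixels), "R" (3x3) and "t" (3): a world point X has camera coordinates R X + t. Camera axes: x right, y down, z forward; pixel columns grow to the right and rows downward; lengths in mm; the calibration is good to about 2 mm. A picture is of the moment at which its call begins.
- bot.sign_off(): hands the job in, once; it reports no verdict.
The state is a dict: "time_s": time; "joint_pos": joint angles; "joint_velocities": joint speeds; "effort": joint torques, N m; "position": TCP position; "orientation": TCP orientation; "force": force on the tool from outside, world axes, zero at the start; "ft_torque": the same for the moment, N m; "finger_gap": finger opening in mm.
Only numpy, scipy, OpenCV 4.12 (cv2) and the standard library are available. Lean on these libraries where they do the work, as an engineer would, in place of code of your own. Each camera call takes 0.05 s, during which the arm holds its last target.

## Task

The bone drill's charging dock needs a reset. First slide the dust shutter on top of the dock fully open by its tab; then take the stylus (the steel tool with the flange, not the penlight) out of the block on the turntable, put its tip down the uncovered hole and press the button at the bottom all the way down. Finish while still gripping the stylus and holding the button down, with the shutter left open and everything else left where it is.

Things in the scene. Friction and masses are not known exactly. Their poses are not given: they have to be found in the camera images.
- well (a point): Centre of the mouth of the reset well: a round vertical hole 18 mm across in the flat top of the white dock, 70 mm above the counter, at (-30, -45) mm in the dock's own x, y. The black button (15 mm across) lies at the bottom of this hole, its top 28 mm below the mouth when up. Same axes as the dock.
- dock: White box-shaped battery charging dock, 170 (x) x 190 (y) x 70 (z) mm, fixed; origin at the centre of its underside. Along its +x side two black battery packs stand up to 18 mm above its top (x = 30 to 74 mm). Two guide strips 6 mm high on its top run along y at x = -54 and -6 mm, the shutter between them.
- shutter (a joint): Grey sliding dust shutter on the dock's top, 41 (x) x 50 (y) x 4 mm, value in m: 0 = closed and centred over the well, 0.05 = fully open against its stop; it moves along the dock's +y as the value grows. The well is clear of it beyond 0.036. It drags with about 2 N of friction and stays where it is left.
- tab (a point): Centre of the grey tab that stands up on the shutter, by which it is moved: 30 (x) x 10 (y) mm, its top 23 mm above the dock's top (93 mm above the counter), its foot on the shutter's 4 mm plate; this point is 84 mm above the counter. It travels with the shutter and has the dock's axes.
- reset_button (a joint): The button at the bottom of the well, value in m: 0 = up, 0.008 = fully down; a spring pushes it up, with 1 N at the top and 5 N fully down.
- stylus_handle (a point): Centre of the stylus' handle. Stylus: stainless steel, 130 mm long, 70 g, standing tip down in a hole of the tool block, flange resting on the block. From the top: round handle 16 mm across, 65 mm long (32.5 mm above and below this point); flange 28 mm across, 5 mm thick; rod 10 mm across, 60 mm long, to the tip 97.5 mm below this point. z points from tip to handle.
- stylus_tip (a point): The tip of the stylus' rod, on its axis, 97.5 mm below the handle's centre.
- turntable: White round turntable, 310 mm across, locked; origin at the centre of its underside, plate top 24 mm above the counter. Across its middle stands the white tool block: 44 (x) x 150 (y) mm, top 90 mm above the counter, with two vertical holes 14 mm across, 66 mm deep, at y = -50 and +50 mm: the stylus in one, the penlight in the other.
- penlight_mid (a point): Centre of the stainless steel penlight, a plain thin round rod without flange, 12 mm across and 144 mm long with a pocket clip, standing in the block's other hole (its top about 168 mm above the counter). Bystander.
- airway0: Small green curved oropharyngeal airway lying on the turntable, about 60 mm, 18 mm high. Bystander.
- airway1: Medium green curved oropharyngeal airway lying on the turntable, about 65 mm. Bystander.
- airway2: Large green curved oropharyngeal airway lying on the turntable, about 75 mm. Bystander.
- oximeter: Black finger-clip pulse oximeter lying on the turntable, 60 x 34 x 30 mm. Bystander.
- laryngoscope_handle: Chrome laryngoscope handle lying on the counter beyond the dock, 132 mm long, 29 mm high. Bystander.
- bone_drill: Yellow bone drill lying on its side on the counter's far side, about 160 x 120 x 44 mm. Bystander.

How it is judged (in metres and radians):
On the way, in this order (a step that is already met when the one before it is completed fails the run):
1. the shutter is slid open (beyond 38 mm of its 50 mm) (value of joint shutter above 0.038 m), for 0.2 s.
2. the stylus is gripped and lifted clear of the tool block (contact force between the fingers and stylus above 1 N and height (world z) of stylus_tip above 0.092 m), for 0.2 s.
3. the stylus' tip is inside the well, at least 10 mm below its mouth (horizontal distance between stylus_tip and well below 0.009 m and z of stylus_tip in the frame of well below -0.01 m), for 0.1 s.
At the end, for the whole second after the job is handed in: Ends holding, all through the last second: fingers grip the stylus (over 1 N), its tip is in the well (within 9 mm of its axis, over 30 mm below its mouth) and pushes the dock with over 2 N, the button is down over 5 of its 8 mm, the shutter is open beyond 38 mm (value of joint reset_button above 0.005 m and contact force between stylus and dock above 2 N and contact force between the fingers and stylus above 1 N and horizontal distance between stylus_tip and well below 0.009 m and z of stylus_tip in the frame of well below -0.03 m and value of joint shutter above 0.038 m); the arm keeps its last pose, push and grip.
It fails at once if the penlight, an airway, the oximeter, the laryngoscope handle or the bone drill is displaced by more than 30 mm (distance of any of penlight_mid, airway0, airway1, airway2, oximeter, laryngoscope_handle, bone_drill from where it was at the start of the episode above 0.03 m).
It also fails if it takes over 58 s, if anything falls off the work surface, if the arm or the gripper's body presses on something with over 40 N, if the wrist force passes 120 N, or if a joint passes its speed limit or range.

## Working session

There is one attempt and no reset: what is moved stays moved. The work goes in short steps, Python scripts to look and compute and a shell command to move; the robot and the scene stay as the last step left them, time stands still between calls to the robot, and variables do not carry over. Pictures are saved under pics/ and viewed, and the job is handed in when it is done.

```bash
mkdir -p pics
cat > h.py <<'E'
import numpy as np,cv2
from bench import bot
def cam(n,save=None):
    c=bot.read_camera(n)
    if save: cv2.imwrite('pics/'+save+'.png',c['img'])
    np.savez('/tmp/'+n+'.npz',**c); return c
def cloud(c):
    z=c['range_z'];K=c['camera_matrix'];h,w=z.shape
    u,v=np.meshgrid(np.arange(w),np.arange(h))
    P=np.stack([(u-K[0,2])/K[0,0]*z,(v-K[1,2])/K[1,1]*z,z],-1)
    W=(P-c['t'])@c['R']; W[z<=0]=np.nan
    return W
E
python3 - <<'E'
from h import *
print(bot.sense())
for n in ('side','top','wrist'):
    c=cam(n,n+'0'); print(n,(-c['R'].T@c['t']).round(),c['R'].round(2).tolist())
E
```

```text
{'time_s': 0.0, 'joint_pos': array([-1.31046903e+00,  2.07434839e-01,  1.54296968e+00,  1.60788479e-05,
        1.39346461e+00, -1.50484518e-01]), 'joint_velocities': array([-0.00122017,  0.00067475,  0.00069766, -0.0003218 , -0.00073468,
       -0.00052746]), 'effort': array([-1.07380627e-03, -3.83034360e+01, -2.91594565e+01, -5.28573619e-04,
        1.05066685e-02,  6.61291224e-06]), 'position': array([ 229.43512288, -526.42249627,  230.1098549 ]), 'orientation': array([ 0.90297433,  1.37771549, -0.90045569]), 'force': array([0.49449499, 0.23941315, 0.08603888]), 'ft_torque': array([-0.01054305,  0.05943169,  0.03029835]), 'finger_gap': 85.68729355004477}
side [442. 630. 593.] [[-0.96, -0.28, -0.0], [-0.17, 0.58, -0.79], [0.22, -0.76, -0.61]]
top [ 369.   21. 1302.] [[0.09, -1.0, 0.01], [-0.98, -0.09, -0.2], [0.2, 0.01, -0.98]]
wrist [ 292. -500.  372.] [[0.4, -0.92, -0.0], [-0.88, -0.39, 0.27], [-0.24, -0.11, -0.96]]
```

View pics/side0.png

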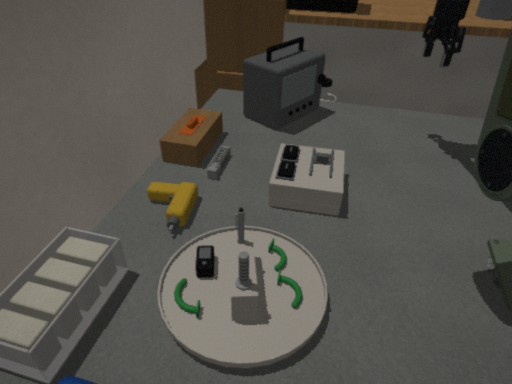

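View pics/top0.png

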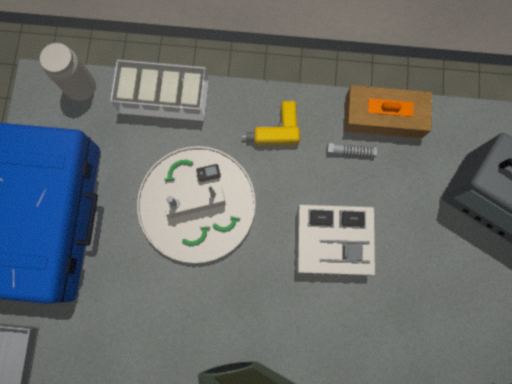

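View pics/wrist0.png

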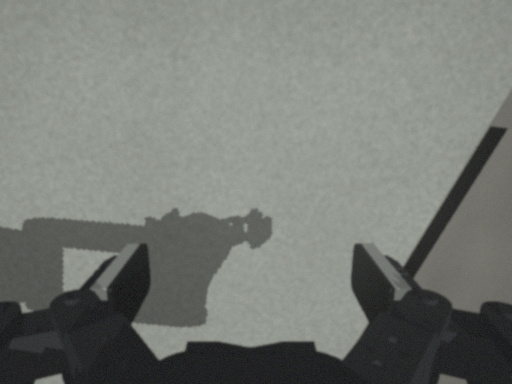

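The side view shows the flanged stylus at (243,268) and the thin penlight with its clip at (240,225). In the top view the stylus is at about (172,203), the penlight at (212,190), and the dock at (336,240) with its shutter at (353,252). Next I'll measure these positions.

```bash
cat > m.py <<'E'
from h import *
for n in ('top','side'):
    c=dict(np.load('/tmp/'+n+'.npz')); W=cloud(c); X,Y,Z=W[...,0],W[...,1],W[...,2]
    lo=dict(top=[(290,380),(200,280)],side=[(260,350),(140,215)])[n]
    s=(slice(*lo[1]),slice(*lo[0]))
    m=np.zeros(Z.shape,bool); m[s]=True
    d=m&(abs(Z-70)<5)
    p=W[d][:,:2].astype(np.float32); print(n,'counter z',np.nanmedian(Z[~np.isnan(Z)&(abs(Z)<15)]),'docktop',len(p),cv2.minAreaRect(p),np.median(Z[d]))
    t=m&(Z>84)&(Z<100)
    q=W[t]; print('high',len(q))
    for r in q[::max(1,len(q)//40)]: print(r.round().astype(int),end=' ')
    print()
    # tool block
    lo=dict(top=[(130,260),(140,270)],side=[(155,330),(190,360)])[n]
    m[:]=False; m[lo[1][0]:lo[1][1],lo[0][0]:lo[0][1]]=True
    b=m&(abs(Z-90)<6); p=W[b][:,:2].astype(np.float32); print('block',len(p),cv2.minAreaRect(p))
    b=m&(abs(Z-24)<5); p=W[b][:,:2].astype(np.float32); print('plate',cv2.minEnclosingCircle(p))
    b=m&(Z>104); v=np.argwhere(b)
    for (r,cc) in v: print((cc,r),W[r,cc].round().astype(int),end=';')
    print()
E
python3 m.py
python3 - <<'E'
import cv2
a=cv2.imread('pics/top0.png'); 
cv2.imwrite('pics/t1.png',cv2.resize(a[190:290,285:385],None,fx=5,fy=5,interpolation=2))
a=cv2.imread('pics/side0.png'); 
cv2.imwrite('pics/s1.png',cv2.resize(a[130:220,260:360],None,fx=6,fy=6,interpolation=2))
E
```

```text
top counter z -0.405973497319594 docktop 3956 ((505.7999267578125, -177.01470947265625), (170.28321838378906, 191.40185546875), 3.2858121395111084) 69.85785375914747
high 484
[ 568 -107   87] [ 573 -158   84] [ 569 -142   85] [ 578 -233   84] [ 567 -140   85] [ 571 -202   91] [ 562 -123   87] [ 565 -155   88] [ 571 -215   86] [ 559 -120   87] [ 565 -188   88] [ 569 -220   86] [ 557 -125   86] [ 563 -193   87] [ 566 -227   89] [ 555 -135   88] [ 562 -205   88] [ 551 -113   87] [ 554 -145   90] [ 559 -210   91] [ 549 -111   85] [ 553 -159   85] [ 559 -226   86] [ 547 -123   88] [ 555 -211   86] [ 545 -122   84] [ 550 -189   86] [ 554 -226   85] [ 542 -126   86] [ 548 -191   86] [ 552 -231   86] [ 541 -147   87] [ 548 -220   91] [ 539 -146   89] [ 545 -214   88] [ 543 -210   84] [ 488 -201   94] [ 481 -194   89] [ 476 -199   93] [ 471 -204   95] [ 464 -198   90] 
block 906 ((571.051513671875, 191.07122802734375), (45.73622131347656, 150.33200073242188), 18.89997100830078)
plate ((602.54443359375, 167.09857177734375), 194.2451171875)
(np.int64(209), np.int64(186)) [594 147 159];(np.int64
[... 28227 characters left out ...]
nt64(279)) [550 245 111];(np.int64(247), np.int64(279)) [549 242 107];(np.int64(239), np.int64(280)) [562 245 104];(np.int64(240), np.int64(280)) [560 246 106];(np.int64(241), np.int64(280)) [558 246 106];(np.int64(242), np.int64(280)) [556 248 110];(np.int64(243), np.int64(280)) [555 246 108];(np.int64(244), np.int64(280)) [553 247 109];(np.int64(245), np.int64(280)) [552 244 107];(np.int64(246), np.int64(280)) [550 244 106];(np.int64(247), np.int64(280)) [549 242 105];(np.int64(242), np.int64(281)) [556 247 105];(np.int64(243), np.int64(281)) [554 247 107];(np.int64(244), np.int64(281)) [553 245 105];(np.int64(245), np.int64(281)) [552 245 105];(np.int64(246), np.int64(281)) [550 245 105];
```

View pics/t1.png

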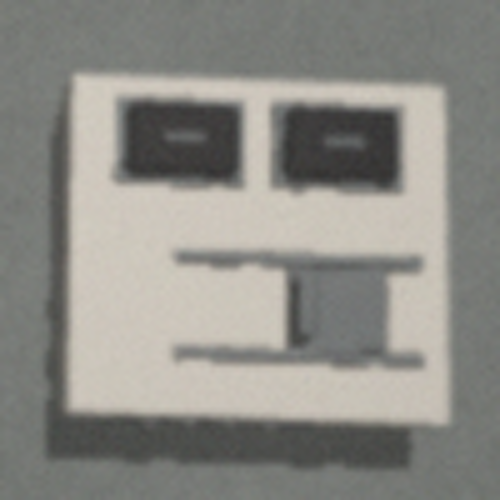

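View pics/s1.png

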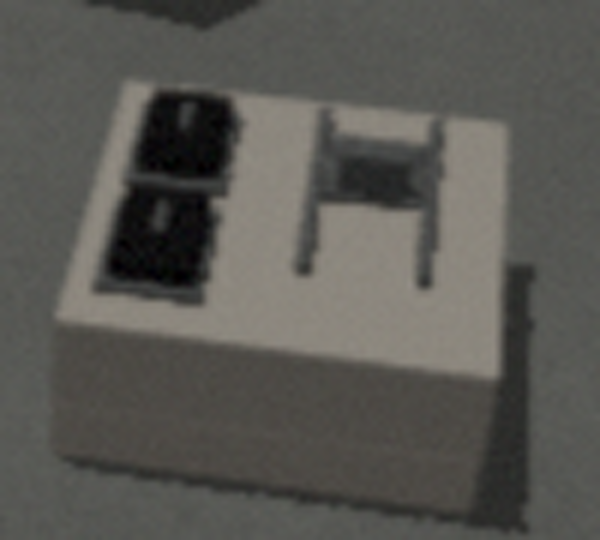

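Run:
```python
from h import *
for n in ('top','side'):
    c=dict(np.load('/tmp/'+n+'.npz')); W=cloud(c); X,Y,Z=W[...,0],W[...,1],W[...,2]
    a=np.deg2rad(3.25); o=dict(top=[505.8,-177],side=[508,-175.2])[n]
    dx=(X-o[0])*np.cos(a)+(Y-o[1])*np.sin(a); dy=-(X-o[0])*np.sin(a)+(Y-o[1])*np.cos(a)
    m=(abs(dx+30)<23)&(abs(dy)<95)&(Z>50)
    t=m&(Z>88); print(n,'tab dock frame',[np.percentile(v[t],[2,50,98]).round(1) for v in (dx,dy,Z)])
    # height profile vs dy
    for y in range(-95,60,5):
        k=m&(abs(dy-y)<2.5)&(abs(dx+30)<14); print(y,np.nanmedian(Z[k]).round(1) if k.any() else '-',end=' | ')
    print()
```

```text
top tab dock frame [array([-43.2, -28.6, -16. ]), array([-25.9, -20.6, -15.4]), array([88.4, 92.3, 97.8])]
-95 67.3 | -90 69.4 | -85 69.8 | -80 69.3 | -75 69.5 | -70 68.7 | -65 70.4 | -60 73.7 | -55 73.3 | -50 73.4 | -45 72.6 | -40 73.2 | -35 74.5 | -30 73.7 | -25 92.5 | -20 91.8 | -15 76.9 | -10 68.5 | -5 69.5 | 0 69.0 | 5 69.9 | 10 69.8 | 15 70.0 | 20 69.6 | 25 68.4 | 30 69.9 | 35 69.3 | 40 69.3 | 45 69.2 | 50 68.6 | 55 69.8 | 
side tab dock frame [array([-44.5, -30.5, -15.4]), array([-25. , -18.1, -14.2]), array([88.1, 92.6, 95. ])]
-95 69.8 | -90 70.0 | -85 70.9 | -80 70.7 | -75 70.3 | -70 70.9 | -65 73.9 | -60 74.6 | -55 76.2 | -50 - | -45 - | -40 - | -35 - | -30 - | -25 93.4 | -20 88.9 | -15 79.3 | -10 70.2 | -5 70.3 | 0 70.3 | 5 70.5 | 10 70.6 | 15 70.8 | 20 70.7 | 25 70.7 | 30 70.3 | 35 70.6 | 40 70.6 | 45 70.8 | 50 70.5 | 55 70.1 |
```

The tab is measured at dock (-30,-20), with its top at z≈92.5 (93 expected). The plate is at about 73.5 and the dock top at 70, so the heights agree. The shutter is closed. I'll push the tab along dock +y with closed fingers.

```bash
cat >> h.py <<'E'
from scipy.spatial.transform import Rotation as Ro
DOCK=np.array([507,-176.1]); DA=np.deg2rad(3.25)
def dk(x,y): 
    c,s=np.cos(DA),np.sin(DA); return DOCK+[c*x-s*y,s*x+c*y]
def plan(p,jaw):
    """tool delta (current measured) to TCP p, pointing down, jaw(z) axis at world yaw jaw deg (mod 180 nearest)"""
    s=bot.sense(); R0=Ro.from_rotvec(s['orientation']).as_matrix(); p0=s['position']
    best=None
    for j in (jaw,jaw+180):
        z=np.array([np.cos(np.deg2rad(j)),np.sin(np.deg2rad(j)),0]); x=np.array([0,0,-1.]); R=np.stack([x,np.cross(z,x),z],1)
        rv=Ro.from_matrix(R0.T@R).as_rotvec(degrees=True)
        print('jaw',j,'d',(R0.T@(np.array(p)-p0)).round(1),'turn',rv.round(1))
    print('tool axes in world x,y,z:',R0.T.round(3).tolist(),'q6',s['joint_pos'].round(2),'F',s['force'].round(1),'gap',s['finger_gap'],'t',s['time_s'],'p',p0.round(1))
E
python3 - <<'E'
from h import *
t=dk(-30,-20);print('tab',t,'well',dk(-30,-45))
p=dk(-30,-20-16-22); plan([*p,120],3.25); plan([*p,120],93.25)
E
```

```text
tab [ 478.18210563 -197.76861704] well [ 479.59942532 -222.7284088 ]
jaw 3.25 d [ 110.8  346.2 -166.3] turn [-69.7  -0.1  -0.1]
jaw 183.25 d [ 110.8  346.2 -166.3] turn [ 1.103e+02 -1.000e-01  1.000e-01]
tool axes in world x,y,z: [[-0.0, 0.002, -1.0], [0.917, 0.399, 0.0], [0.399, -0.917, -0.002]] q6 [-1.31  0.21  1.54 -0.    1.39 -0.15] F [0.1 0.  0.3] gap 85.32677554524676 t 0.15 p [ 229.5 -526.6  230.4]
jaw 93.25 d [ 110.8  346.2 -166.3] turn [-1.597e+02 -0.000e+00 -1.000e-01]
jaw 273.25 d [ 110.8  346.2 -166.3] turn [20.3 -0.1  0. ]
tool axes in world x,y,z: [[-0.0, 0.002, -1.0], [0.917, 0.399, 0.0], [0.399, -0.917, -0.002]] q6 [-1.31  0.21  1.54 -0.    1.39 -0.15] F [0.1 0.  0.3] gap 85.32677554524676 t 0.15 p [ 229.5 -526.6  230.4]
```

Run:
```python
from h import *
plan([*dk(-30,-20),140],93.25)
```

```text
jaw 93.25 d [  90.8  359.3 -202. ] turn [-1.597e+02 -0.000e+00 -1.000e-01]
jaw 273.25 d [  90.8  359.3 -202. ] turn [20.3 -0.1  0. ]
tool axes in world x,y,z: [[-0.0, 0.002, -1.0], [0.917, 0.399, 0.0], [0.399, -0.917, -0.002]] q6 [-1.31  0.21  1.54 -0.    1.39 -0.15] F [0.1 0.  0.3] gap 85.32677554524676 t 0.15 p [ 229.5 -526.6  230.4]
```

```bash
python3 -m jog '[{"dx":10,"dy":40,"dz":-22,"ax":3},{"dx":20,"dy":75,"dz":-42,"ax":6},{"dx":28,"dy":108,"dz":-61,"ax":9},{"dx":36,"dy":142,"dz":-80,"ax":12},{"dx":44,"dy":174,"dz":-98,"ax":15},{"dx":52,"dy":206,"dz":-116,"ax":18},{"dx":60,"dy":238,"dz":-134,"ax":20.3},{"dx":68,"dy":270,"dz":-152,"ax":20.3},{"dx":76,"dy":302,"dz":-170,"ax":20.3},{"dx":84,"dy":334,"dz":-188,"ax":20.3},{"dx":90.8,"dy":359.3,"dz":-202,"ax":20.3},{"dx":90.8,"dy":359.3,"dz":-202,"ax":20.3},{"dx":90.8,"dy":359.3,"dz":-202,"ax":20.3},{"dx":90.8,"dy":359.3,"dz":-202,"ax":20.3}]' 0 30
python3 - <<'E'
from h import *
plan([*dk(-30,-20),78],93.25)
c=cam('wrist','w1')
E
```

```text
jaw 93.25 d [ 152.8  359.3 -201.9] turn [-1.597e+02 -0.000e+00 -1.000e-01]
jaw 273.25 d [ 152.8  359.3 -201.9] turn [20.3 -0.1  0. ]
tool axes in world x,y,z: [[-0.0, 0.002, -1.0], [0.917, 0.399, 0.0], [0.399, -0.917, -0.002]] q6 [-1.31  0.21  1.54 -0.    1.39 -0.15] F [0.1 0.  0.3] gap 85.32677554524676 t 0.15 p [ 229.5 -526.6  230.4]validation failed for argument at $[0]...
```

View pics/w1.png

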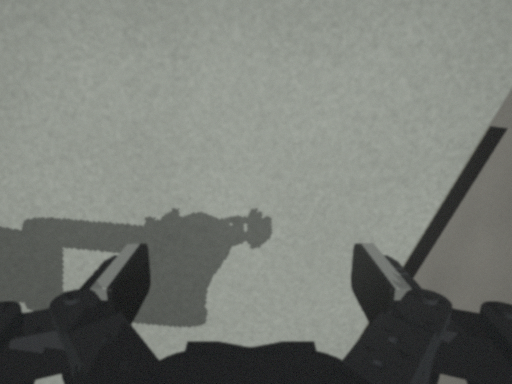

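The view hasn't changed because the call was refused; each row probably needs all six keys.

```bash
python3 -m jog '[{"dx":9,"dy":36,"dz":-20,"ax":3,"ay":0,"az":0},{"dx":18,"dy":72,"dz":-40,"ax":6,"ay":0,"az":0},{"dx":27,"dy":108,"dz":-61,"ax":9,"ay":0,"az":0},{"dx":36,"dy":142,"dz":-80,"ax":12,"ay":0,"az":0},{"dx":44,"dy":174,"dz":-98,"ax":15,"ay":0,"az":0},{"dx":52,"dy":206,"dz":-116,"ax":18,"ay":0,"az":0},{"dx":60,"dy":238,"dz":-134,"ax":20.3,"ay":0,"az":0},{"dx":68,"dy":270,"dz":-152,"ax":20.3,"ay":0,"az":0},{"dx":76,"dy":302,"dz":-170,"ax":20.3,"ay":0,"az":0},{"dx":84,"dy":334,"dz":-188,"ax":20.3,"ay":0,"az":0},{"dx":90.8,"dy":359.3,"dz":-202,"ax":20.3,"ay":0,"az":0},{"dx":90.8,"dy":359.3,"dz":-202,"ax":20.3,"ay":0,"az":0},{"dx":90.8,"dy":359.3,"dz":-202,"ax":20.3,"ay":0,"az":0},{"dx":90.8,"dy":359.3,"dz":-202,"ax":20.3,"ay":0,"az":0}]' 0 30
python3 - <<'E'
from h import *
plan([*dk(-30,-20),78],93.25)
c=cam('wrist','w2')
E
```

```text
time_s: 1.37
position: [478.2, -198.7, 140.4]
orientation: [1.167, 1.236, -1.168]
force: [0.1, -0.6, -0.3]
finger_gap: 85.6
jaw 93.25 d [62.4  0.1 -0.9] turn [-180.   -0.    0.]
jaw 273.25 d [62.4  0.1 -0.9] turn [0. 0. 0.]
tool axes in world x,y,z: [[-0.0, -0.0, -1.0], [0.998, 0.057, -0.0], [0.057, -0.998, 0.0]] q6 [-0.56  0.18  1.77 -0.    1.19  0.95] F [ 0.1 -0.6 -0.3] gap 85.57196558015417 t 1.3667 p [ 478.2 -198.7  140.4]
```

View pics/w2.png

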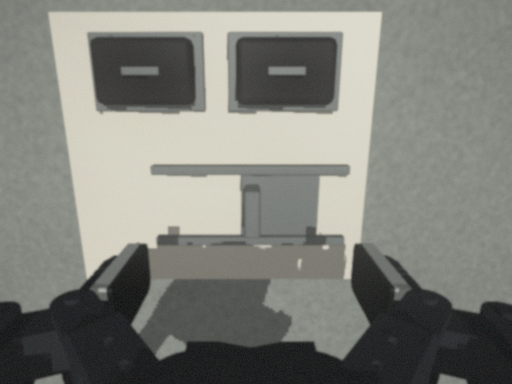

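The tab at (252,215) is centred between the fingers. I'll check it against the wrist depth before going down.

Run:
```python
from h import *
c=dict(np.load('/tmp/wrist.npz')); W=cloud(c)
print(c['t'],(-c['R'].T@c['t']).round(1))
P=W.reshape(-1,3); ok=~np.isnan(P[:,2])
t=P[ok&(abs(P[:,2]-93)<4)&(abs(P[:,1]+198)<25)&(P[:,0]<520)&(P[:,0]>440)]; print(len(t),np.percentile(t,[2,50,98],axis=0).round(1).tolist())
d=P[ok&(abs(P[:,2]-70)<2.5)&(P[:,0]>400)]; print(cv2.minAreaRect(d[:,:2].astype(np.float32)))
```

```text
[-226.12139335  439.25946255  414.15172568] [ 545.9 -195.   282.1]
771 [[464.7, -204.6, 90.1], [479.5, -199.9, 91.9], [492.7, -195.1, 93.2]]
((506.4470520019531, -177.00827026367188), (170.6611785888672, 191.07180786132812), 3.284726858139038)
```

```bash
sed -i 's/DOCK=np.array(.*); DA/DOCK=np.array([506.5,-176.7]); DA/' h.py; python3 -m jog '[{"dx":30,"dy":0,"dz":0,"ax":0,"ay":0,"az":0},{"dx":50,"dy":0,"dz":0,"ax":0,"ay":0,"az":0},{"dx":62,"dy":0,"dz":0,"ax":0,"ay":0,"az":0},{"dx":62,"dy":0,"dz":0,"ax":0,"ay":0,"az":0},{"dx":62,"dy":0,"dz":0,"ax":0,"ay":0,"az":0}]' 0 20
python3 -m jog '[{"dx":0,"dy":0,"dz":0,"ax":0,"ay":0,"az":0},{"dx":0,"dy":0,"dz":0,"ax":0,"ay":0,"az":0},{"dx":0,"dy":0,"dz":0,"ax":0,"ay":0,"az":0},{"dx":0,"dy":0,"dz":0,"ax":0,"ay":0,"az":0},{"dx":0,"dy":0,"dz":0,"ax":0,"ay":0,"az":0},{"dx":0,"dy":0,"dz":0,"ax":0,"ay":0,"az":0},{"dx":0,"dy":0,"dz":0,"ax":0,"ay":0,"az":0},{"dx":0,"dy":0,"dz":0,"ax":0,"ay":0,"az":0},{"dx":0,"dy":0,"dz":0,"ax":0,"ay":0,"az":0},{"dx":0,"dy":0,"dz":0,"ax":0,"ay":0,"az":0},{"dx":0,"dy":0,"dz":0,"ax":0,"ay":0,"az":0},{"dx":0,"dy":0,"dz":0,"ax":0,"ay":0,"az":0}]' 1 20
```

```text
time_s: 1.83
position: [477.5, -199.5, 78.3]
orientation: [1.169, 1.236, -1.17]
force: [0.6, 0.9, -0.0]
finger_gap: 85.4
time_s: 2.83
position: [478.6, -198.6, 78.9]
orientation: [1.167, 1.235, -1.167]
force: [-0.8, 0.7, 5.0]
finger_gap: 9.4
```

Gap 9.4 mm, so the tab is held. Now I'll slide it 49 mm.

```bash
python3 -m jog '[{"dx":-0.5,"dy":0,"dz":-5,"ax":0,"ay":0,"az":0},{"dx":-1,"dy":0,"dz":-10,"ax":0,"ay":0,"az":0},{"dx":-1,"dy":0,"dz":-15,"ax":0,"ay":0,"az":0},{"dx":-1,"dy":0,"dz":-20,"ax":0,"ay":0,"az":0},{"dx":-1,"dy":0,"dz":-25,"ax":0,"ay":0,"az":0},{"dx":-1,"dy":0,"dz":-30,"ax":0,"ay":0,"az":0},{"dx":-1,"dy":0,"dz":-35,"ax":0,"ay":0,"az":0},{"dx":-1,"dy":0,"dz":-40,"ax":0,"ay":0,"az":0},{"dx":-1,"dy":0,"dz":-44,"ax":0,"ay":0,"az":0},{"dx":-1,"dy":0,"dz":-47,"ax":0,"ay":0,"az":0},{"dx":-1,"dy":0,"dz":-49,"ax":0,"ay":0,"az":0},{"dx":-1,"dy":0,"dz":-49,"ax":0,"ay":0,"az":0},{"dx":-1,"dy":0,"dz":-49,"ax":0,"ay":0,"az":0},{"dx":-1,"dy":0,"dz":-49,"ax":0,"ay":0,"az":0}]'
python3 - <<'E'
from h import *
cam('side','s2');cam('wrist','w3')
E
```

```text
time_s: 4.0
position: [476.0, -155.1, 79.1]
orientation: [1.159, 1.227, -1.171]
force: [4.8, -19.1, -17.4]
finger_gap: 9.5
```

View pics/w3.png

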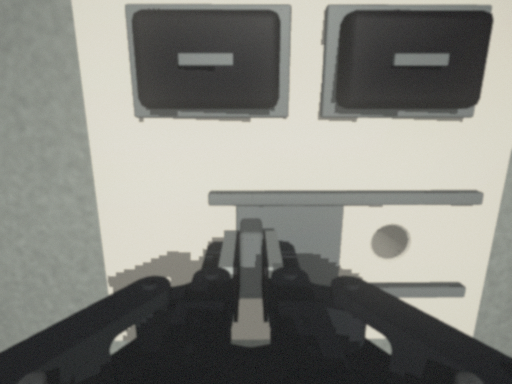

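The well is uncovered at (390,241), but the slide stopped at 43.5 mm with 19 N. I'll measure the shutter and the well.

```bash
cat > m2.py <<'E'
from h import *
c=dict(np.load('/tmp/wrist.npz')); W=cloud(c); X,Y,Z=W[...,0],W[...,1],W[...,2]
K=c['camera_matrix']
def at(u,v,z): # ray-plane
    d=c['R'].T@np.array([(u-K[0,2])/K[0,0],(v-K[1,2])/K[1,1],1]); o=-c['R'].T@c['t']; return o+d*(z-o[2])/d[2]
def todk(p):
    q=np.array(p[:2])-DOCK; return np.array([np.cos(DA)*q[0]+np.sin(DA)*q[1],-np.sin(DA)*q[0]+np.cos(DA)*q[1]])
E
python3 - <<'E'
exec(open('m2.py').read())
d=(abs(Z-70)<2.5); print(cv2.minAreaRect(W[d][:,:2].astype(np.float32)),np.median(Z[d]))
g=cv2.cvtColor(c['img'],cv2.COLOR_BGR2GRAY); r=g[205:275,350:430]
m=(r<185).astype(np.uint8); n,l,s,ce=cv2.connectedComponentsWithStats(m)
for i in range(1,n):
    if s[i,4]>200: print(s[i],ce[i]+[350,205],todk(at(*(ce[i]+[350,205]),70)),at(*(ce[i]+[350,205]),70))
for u in (235,342): print(u,todk(at(u,225,74)))
print(r[36,::4])
E
```

```text
((502.2816467285156, -177.51071166992188), (161.97682189941406, 191.30067443847656), 3.3745551109313965) 69.14090837333345
[  21   19   39   35 1052] [389.86121673 240.93441065] [-28.55339176 -44.73363734] [ 480.5286061  -222.98046229   70.        ]
235 [-18.4873863   30.01872435]
342 [-18.67216539 -19.65469997]
[217 217 218 217 219 202 145 142 137 134 131 124 118 115 120 196 217 216
 217 217]
```

The plate's trailing edge is at dock y ≈ -19.7, against -70 when closed. That's about 50 mm of travel, so it's against its stop. Relax, open the gripper and rise.

```bash
python3 -m jog '[{"dx":0,"dy":0,"dz":2.5,"ax":0,"ay":0,"az":0},{"dx":0,"dy":0,"dz":4,"ax":0,"ay":0,"az":0},{"dx":0,"dy":0,"dz":4,"ax":0,"ay":0,"az":0}]'
python3 -m jog '[{"dx":0,"dy":0,"dz":0,"ax":0,"ay":0,"az":0},{"dx":0,"dy":0,"dz":0,"ax":0,"ay":0,"az":0},{"dx":0,"dy":0,"dz":0,"ax":0,"ay":0,"az":0},{"dx":0,"dy":0,"dz":0,"ax":0,"ay":0,"az":0},{"dx":0,"dy":0,"dz":0,"ax":0,"ay":0,"az":0},{"dx":0,"dy":0,"dz":0,"ax":0,"ay":0,"az":0},{"dx":0,"dy":0,"dz":0,"ax":0,"ay":0,"az":0},{"dx":0,"dy":0,"dz":0,"ax":0,"ay":0,"az":0},{"dx":0,"dy":0,"dz":0,"ax":0,"ay":0,"az":0}]' 0
python3 -m jog '[{"dx":-30,"dy":0,"dz":0,"ax":0,"ay":0,"az":0},{"dx":-70,"dy":0,"dz":0,"ax":0,"ay":0,"az":0},{"dx":-110,"dy":0,"dz":0,"ax":0,"ay":0,"az":0},{"dx":-140,"dy":0,"dz":0,"ax":0,"ay":0,"az":0},{"dx":-140,"dy":0,"dz":0,"ax":0,"ay":0,"az":0},{"dx":-140,"dy":0,"dz":0,"ax":0,"ay":0,"az":0}]'
python3 - <<'E'
from h import *
cam('wrist','w4')
exec(open('m2.py').read())
d=(abs(Z-70)<2.5)&(X>400); print(cv2.minAreaRect(W[d][:,:2].astype(np.float32)),np.median(Z[d]))
t=(abs(Z-93)<4)&(abs(X-478)<22); print([todk(p).round(1) for p in np.percentile(W[t],[2,50,98],axis=0)],W[t][:,2].mean())
plan([555.5,238.8,240],19)
E
```

```text
time_s: 4.35
position: [476.0, -155.2, 79.1]
orientation: [1.166, 1.233, -1.169]
force: [5.4, -8.0, -10.8]
finger_gap: 9.1
time_s: 5.1
position: [475.8, -153.5, 79.5]
orientation: [1.167, 1.235, -1.167]
force: [0.2, 0.0, -0.2]
finger_gap: 85.2
time_s: 5.6
position: [477.4, -154.4, 222.2]
orientation: [1.168, 1.229, -1.165]
force: [-0.5, 1.0, -0.7]
finger_gap: 85.3
((506.66973876953125, -177.38192749023438), (170.4473419189453, 190.6534423828125), 3.2635605335235596) 69.13018577706774
[array([-43.8,  18.2]), array([-28.7,  22.3]), array([-14.9,  26.4])] 91.76202422981318
jaw 19 d [ -20.3  101.6 -387.3] turn [-1.058e+02  1.000e-01 -0.000e+00]
jaw 199 d [ -20.3  101.6 -387.3] turn [74.2 -0.  -0.1]
tool axes in world x,y,z: [[0.001, -0.0, -1.0], [0.998, 0.056, 0.001], [0.056, -0.998, 0.001]] q6 [-0.49  0.06  1.74  0.    1.35  1.03] F [ 0.5 -0.4 -0.5] gap 85.26260354101177 t 5.65 p [ 475.9 -153.6  219.9]
```

View pics/w4.png

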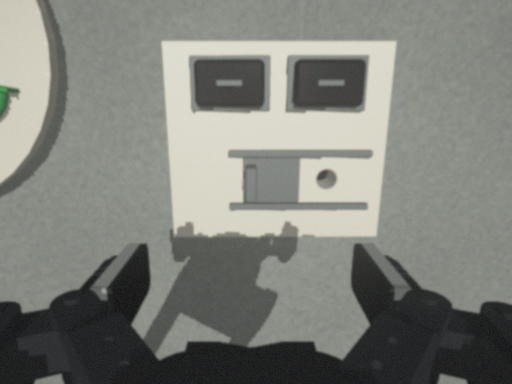

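Run:
```python
exec(open('m2.py').read())
g=c['img'][190].astype(int).sum(1)//3
print(g[235:345].tolist())
print({u:todk(at(u,190,74)).round(1).tolist() for u in (243,299)}, 'well',todk(at(326,179,70)),at(326,179,70))
print('strips',[todk(at(u,153,76)).round(1).tolist() for u in (229,372)])
```

```text
[211, 211, 211, 211, 210, 209, 203, 178, 147, 116, 110, 120, 126, 129, 131, 131, 131, 128, 131, 127, 121, 122, 124, 128, 129, 129, 131, 128, 131, 131, 130, 132, 128, 130, 131, 128, 131, 131, 125, 130, 130, 130, 127, 129, 129, 130, 129, 130, 129, 132, 129, 128, 129, 129, 129, 126, 129, 130, 129, 130, 131, 129, 137, 159, 189, 206, 209, 210, 210, 210, 209, 208, 210, 209, 209, 211, 210, 210, 212, 208, 209, 209, 209, 209, 209, 210, 206, 206, 205, 204, 204, 201, 206, 206, 207, 207, 207, 209, 211, 212, 209, 210, 209, 210, 209, 211, 210, 210, 209, 209]
{243: [-38.8, 29.5], 299: [-38.9, -20.3]} well [-29.79577728 -44.63305598] [ 479.28251651 -222.95047699   70.        ]
strips [[-5.4, 41.2], [-5.5, -81.4]]
```

The plate spans dock y -20.3 to 29.5, so the shutter is at about 49.6 mm, fully open. The well is at (479.4, -222.9), which fits the model. Next I'll go above the stylus, turning -105.8° to keep joint 6 in range.

```bash
python3 -m jog '[{"dx":-10,"dy":6,"dz":-25,"ax":-7,"ay":0,"az":0},{"dx":-20,"dy":13,"dz":-50,"ax":-14,"ay":0,"az":0},{"dx":-20,"dy":20,"dz":-75,"ax":-21,"ay":0,"az":0},{"dx":-20,"dy":26,"dz":-100,"ax":-28,"ay":0,"az":0},{"dx":-20,"dy":33,"dz":-125,"ax":-35,"ay":0,"az":0},{"dx":-20,"dy":39,"dz":-150,"ax":-42,"ay":0,"az":0},{"dx":-20,"dy":46,"dz":-175,"ax":-49,"ay":0,"az":0},{"dx":-20,"dy":53,"dz":-200,"ax":-56,"ay":0,"az":0},{"dx":-20,"dy":59,"dz":-225,"ax":-63,"ay":0,"az":0},{"dx":-20,"dy":66,"dz":-250,"ax":-70,"ay":0,"az":0},{"dx":-20,"dy":72,"dz":-275,"ax":-77,"ay":0,"az":0},{"dx":-20,"dy":79,"dz":-300,"ax":-84,"ay":0,"az":0},{"dx":-20,"dy":85,"dz":-325,"ax":-91,"ay":0,"az":0},{"dx":-20,"dy":92,"dz":-350,"ax":-98,"ay":0,"az":0},{"dx":-20,"dy":98,"dz":-372,"ax":-104,"ay":0,"az":0},{"dx":-20.3,"dy":101.6,"dz":-387.3,"ax":-105.8,"ay":0,"az":0},{"dx":-20.3,"dy":101.6,"dz":-387.3,"ax":-105.8,"ay":0,"az":0},{"dx":-20.3,"dy":101.6,"dz":-387.3,"ax":-105.8,"ay":0,"az":0},{"dx":-20.3,"dy":101.6,"dz":-387.3,"ax":-105.8,"ay":0,"az":0}]' 0
python3 - <<'E'
from h import *
cam('wrist','w5')
exec(open('m2.py').read())
t=(abs(Z-160)<5)&(abs(X-555)<25)&(abs(Y-239)<25); print(t.sum(),[p.round(1) for p in np.percentile(W[t],[2,50,98],axis=0)])
b=(abs(Z-90)<4)&(abs(X-572)<90)&(abs(Y-191)<100); print(cv2.minAreaRect(W[b][:,:2].astype(np.float32)))
plan([555.5,238.8,109],19)
E
```

```text
time_s: 7.23
position: [554.7, 237.9, 238.5]
orientation: [-0.26, 1.558, 0.259]
force: [0.2, 0.2, -0.6]
finger_gap: 86.0
401 [array([548.7, 231.6, 155.8]), array([555.6, 238.9, 158.9]), array([562.7, 245.5, 160.3])]
((572.3026123046875, 190.81871032714844), (44.13296127319336, 150.4813690185547), 19.118209838867188)
jaw 19 d [130.    1.    1.1] turn [-0.1 -0.1  0. ]
jaw 199 d [130.    1.    1.1] turn [179.9   0.    0.2]
tool axes in world x,y,z: [[-0.002, -0.001, -1.0], [-0.324, 0.946, -0.0], [0.946, 0.324, -0.002]] q6 [ 0.26  0.26  1.46 -0.    1.42 -0.07] F [-0.5 -0.3  0.8] gap 85.37943831306899 t 7.2833 p [554.9 237.7 239. ]
```

View pics/w5.png

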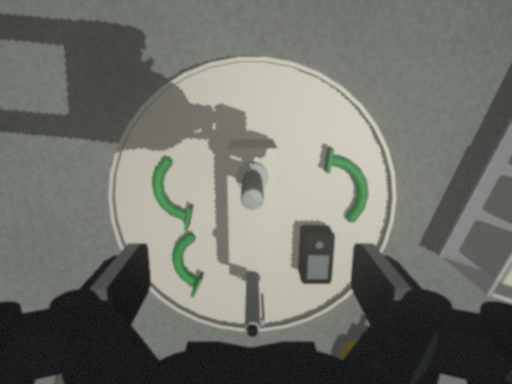

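The flanged stylus top is at (252,195), and its depth gives (555.6, 238.8) at z 159-160, as expected. The penlight is at (252,330). Going down to grip.

```bash
python3 -m jog '[{"dx":35,"dy":1,"dz":1,"ax":0,"ay":0,"az":0},{"dx":70,"dy":1,"dz":1,"ax":0,"ay":0,"az":0},{"dx":100,"dy":1,"dz":1,"ax":0,"ay":0,"az":0},{"dx":118,"dy":1,"dz":1,"ax":0,"ay":0,"az":0},{"dx":130,"dy":1,"dz":1,"ax":0,"ay":0,"az":0},{"dx":130,"dy":1,"dz":1,"ax":0,"ay":0,"az":0},{"dx":130,"dy":1,"dz":1,"ax":0,"ay":0,"az":0}]' 0
python3 -m jog '[{"dx":0,"dy":0,"dz":0,"ax":0,"ay":0,"az":0},{"dx":0,"dy":0,"dz":0,"ax":0,"ay":0,"az":0},{"dx":0,"dy":0,"dz":0,"ax":0,"ay":0,"az":0},{"dx":0,"dy":0,"dz":0,"ax":0,"ay":0,"az":0},{"dx":0,"dy":0,"dz":0,"ax":0,"ay":0,"az":0},{"dx":0,"dy":0,"dz":0,"ax":0,"ay":0,"az":0},{"dx":0,"dy":0,"dz":0,"ax":0,"ay":0,"az":0},{"dx":0,"dy":0,"dz":0,"ax":0,"ay":0,"az":0},{"dx":0,"dy":0,"dz":0,"ax":0,"ay":0,"az":0},{"dx":0,"dy":0,"dz":0,"ax":0,"ay":0,"az":0},{"dx":0,"dy":0,"dz":0,"ax":0,"ay":0,"az":0},{"dx":0,"dy":0,"dz":0,"ax":0,"ay":0,"az":0}]' 1 70
```

```text
time_s: 7.87
position: [556.2, 239.4, 110.0]
orientation: [-0.26, 1.555, 0.26]
force: [0.3, 0.0, 1.1]
finger_gap: 85.6
time_s: 8.87
position: [556.2, 240.2, 110.3]
orientation: [-0.261, 1.555, 0.261]
force: [-1.7, 0.2, 5.6]
finger_gap: 14.4
```

```bash
python3 -m jog '[{"dx":-10,"dy":0,"dz":0,"ax":0,"ay":0,"az":0},{"dx":-25,"dy":0,"dz":0,"ax":0,"ay":0,"az":0},{"dx":-45,"dy":0,"dz":0,"ax":0,"ay":0,"az":0},{"dx":-70,"dy":0,"dz":0,"ax":0,"ay":0,"az":0},{"dx":-95,"dy":0,"dz":0,"ax":0,"ay":0,"az":0},{"dx":-115,"dy":0,"dz":0,"ax":0,"ay":0,"az":0},{"dx":-120,"dy":0,"dz":0,"ax":0,"ay":0,"az":0},{"dx":-120,"dy":0,"dz":0,"ax":0,"ay":0,"az":0},{"dx":-120,"dy":0,"dz":0,"ax":0,"ay":0,"az":0},{"dx":-120,"dy":0,"dz":0,"ax":0,"ay":0,"az":0}]'
python3 - <<'E'
from h import *
c=cam('side','s3'); 
plan([479.4,-222.9,239],19)
plan([479.4,-222.9,239],93)
W=cloud(c);s=bot.sense();p=s['position']
m=(np.hypot(W[...,0]-p[0],W[...,1]-p[1])<25)&(W[...,2]>100)&(W[...,2]<p[2]-2)
for z in range(105,240,8):
    k=m&(abs(W[...,2]-z)<4)
    if k.sum()>2: print(z,k.sum(),W[k].mean(0).round(1),np.ptp(W[k],axis=0).round(0))
E
```

```text
time_s: 9.7
position: [554.7, 239.7, 227.4]
orientation: [-0.261, 1.559, 0.26]
force: [-0.3, -0.2, -0.9]
finger_gap: 14.2
jaw 19 d [ -10.9 -412.8 -222.1] turn [ 0.  -0.3 -0. ]
jaw 199 d [ -10.9 -412.8 -222.1] turn [-180.     0.    -0.4]
tool axes in world x,y,z: [[-0.004, -0.001, -1.0], [-0.326, 0.945, 0.0], [0.945, 0.326, -0.004]] q6 [ 0.26  0.27  1.47  0.    1.4  -0.07] F [ 0.2  0.5 -0.8] gap 14.574299537444142 t 9.75 p [554.7 239.7 227.2]
jaw 93 d [ -10.9 -412.8 -222.1] turn [-74.   -0.2  -0.2]
jaw 273 d [ -10.9 -412.8 -222.1] turn [106.   -0.2   0.2]
tool axes in world x,y,z: [[-0.004, -0.001, -1.0], [-0.326, 0.945, 0.0], [0.945, 0.326, -0.004]] q6 [ 0.26  0.27  1.47  0.    1.4  -0.07] F [ 0.2  0.5 -0.8] gap 14.574299537444142 t 9.75 p [554.7 239.7 227.2]
153 19 [555.1 242.2 154.5] [8. 4. 7.]
161 18 [554.6 242.4 161.9] [8. 5. 6.]
169 21 [555.3 242.8 169. ] [7. 5. 7.]
177 24 [554.6 242.4 177.2] [8. 4. 8.]
185 21 [554.9 242.6 185.1] [7. 4. 8.]
193 21 [554.3 242.2 192.6] [8. 5. 7.]
201 7 [555.8 243.4 197.7] [6. 3. 2.]
209 106 [554.5 245.4 211.6] [27. 24.  5.]
217 67 [553.9 244.1 215.8] [25. 23.  8.]
225 21 [553.8 245.  223.1] [12.  8.  4.]
```

View pics/s3.png

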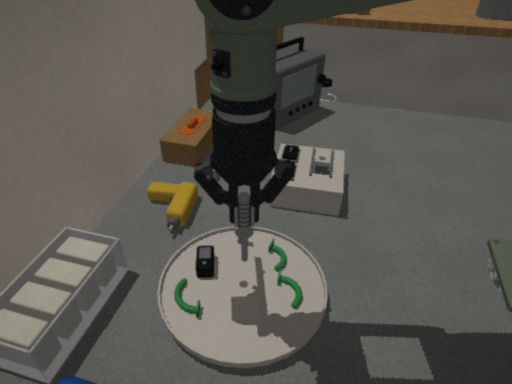

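The stylus hangs vertically, its tip at z≈147-149. Its axis sits about 1 mm in -y from the TCP. I'll carry it to above the well in the same orientation.

```bash
python3 -m jog '[{"dx":0,"dy":-34,"dz":-18,"ax":0,"ay":0,"az":0},{"dx":0,"dy":-68,"dz":-36,"ax":0,"ay":0,"az":0},{"dx":0,"dy":-102,"dz":-54,"ax":0,"ay":0,"az":0},{"dx":0,"dy":-136,"dz":-72,"ax":0,"ay":0,"az":0},{"dx":0,"dy":-170,"dz":-91,"ax":0,"ay":0,"az":0},{"dx":0,"dy":-204,"dz":-109,"ax":0,"ay":0,"az":0},{"dx":0,"dy":-238,"dz":-128,"ax":0,"ay":0,"az":0},{"dx":0,"dy":-272,"dz":-146,"ax":0,"ay":0,"az":0},{"dx":0,"dy":-306,"dz":-165,"ax":0,"ay":0,"az":0},{"dx":0,"dy":-340,"dz":-183,"ax":0,"ay":0,"az":0},{"dx":0,"dy":-370,"dz":-199,"ax":0,"ay":0,"az":0},{"dx":0,"dy":-395,"dz":-212,"ax":0,"ay":0,"az":0},{"dx":0,"dy":-411.8,"dz":-221.5,"ax":0,"ay":0,"az":0},{"dx":0,"dy":-411.8,"dz":-221.5,"ax":0,"ay":0,"az":0},{"dx":0,"dy":-411.8,"dz":-221.5,"ax":0,"ay":0,"az":0},{"dx":0,"dy":-411.8,"dz":-221.5,"ax":0,"ay":0,"az":0},{"dx":0,"dy":-411.8,"dz":-221.5,"ax":0,"ay":0,"az":0},{"dx":0,"dy":-411.8,"dz":-221.5,"ax":0,"ay":0,"az":0}]'
cat > m3.py <<'E'
from h import *
import sys
c=cam('side',sys.argv[1]); W=cloud(c); p=np.mean([bot.sense()['position'] for _ in range(5)],axis=0)
cam('wrist',sys.argv[1]+'w')
print('p',p.round(1)); plan([479.6,-221.8,165],19)
v=(-c['R'].T@c['t'])[:2]-p[:2]; v/=np.linalg.norm(v)
m=(np.hypot(W[...,0]-p[0],W[...,1]-p[1])<22)
z0=p[2]-80
for z in np.arange(z0,z0+58,8):
    k=m&(abs(W[...,2]-z)<4)
    if k.sum()>2:
        q=W[k]; mid=(q[:,:2].max(0)+q[:,:2].min(0))/2
        # lateral centre (perp to view) and nearest surface along view
        n=np.array([-v[1],v[0]]); lat=q[:,:2]@n; al=q[:,:2]@v
        cen=n*(lat.max()+lat.min())/2+v*(np.percentile(al,90)-5); print(z.round(),k.sum(),cen.round(1))
E
python3 m3.py s4
```

```text
time_s: 11.25
position: [481.0, -220.1, 229.4]
orientation: [-0.261, 1.555, 0.263]
force: [0.5, 0.1, -2.2]
finger_gap: 14.1
p [ 481.1 -220.2  229.6]
jaw 19 d [64.7 -0.9 -1.9] turn [ 0.1 -0.  -0. ]
jaw 199 d [64.7 -0.9 -1.9] turn [-179.9    0.    -0. ]
tool axes in world x,y,z: [[-0.0, 0.0, -1.0], [-0.328, 0.945, 0.0], [0.945, 0.328, -0.0]] q6 [-0.59  0.11  1.66  0.    1.38 -0.93] F [ 0.1 -0.3  0.1] gap 14.863071700192526 t 11.35 p [ 481.1 -220.4  229.7]
150.0 4 [ 483.4 -219.6]
158.0 11 [ 481.6 -220. ]
166.0 12 [ 482.6 -220.3]
174.0 13 [ 482.5 -219.9]
182.0 12 [ 482.3 -219.9]
190.0 13 [ 482.5 -220. ]
198.0 13 [ 482.2 -220.5]
206.0 7 [ 482.9 -221.4]
```

View pics/s4.png

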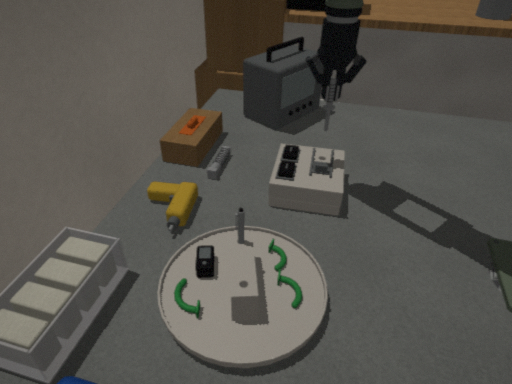

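View pics/s4w.png

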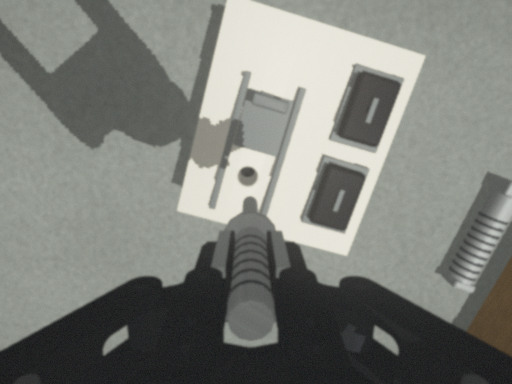

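The side camera has a bias of (+1.5,+1.5), seen on the dock. Correcting for it, the tip is at (480.9,-221.5), which agrees with the TCP estimate; the well is at (479.4,-222.9). I'll correct by -1/-1.9 and go down to just above the mouth.

```bash
python3 -m jog '[{"dx":20,"dy":-1,"dz":-1.9,"ax":0,"ay":0,"az":0},{"dx":40,"dy":-1,"dz":-1.9,"ax":0,"ay":0,"az":0},{"dx":55,"dy":-1,"dz":-1.9,"ax":0,"ay":0,"az":0},{"dx":63,"dy":-1,"dz":-1.9,"ax":0,"ay":0,"az":0},{"dx":63,"dy":-1,"dz":-1.9,"ax":0,"ay":0,"az":0},{"dx":63,"dy":-1,"dz":-1.9,"ax":0,"ay":0,"az":0},{"dx":63,"dy":-1,"dz":-1.9,"ax":0,"ay":0,"az":0}]'
python3 m3.py s5
python3 - <<'E'
exec(open('m2.py').read())
i=c['img'][100:380,130:400]; cv2.imwrite('pics/w6c.png',cv2.resize(i,None,fx=2,fy=2))
a=cv2.imread('pics/s5.png')[60:220,240:380]; cv2.imwrite('pics/s5c.png',cv2.resize(a,None,fx=4,fy=3.7))
E
```

```text
time_s: 11.93
position: [480.3, -223.3, 168.0]
orientation: [-0.262, 1.553, 0.26]
force: [0.5, -0.6, -0.8]
finger_gap: 14.6
p [ 480.4 -223.5  168.2]
jaw 19 d [ 3.2  1.9 -0.2] turn [0.  0.1 0.1]
jaw 199 d [ 3.2  1.9 -0.2] turn [-180.    -0.2    0.2]
tool axes in world x,y,z: [[0.002, -0.002, -1.0], [-0.326, 0.945, -0.002], [0.945, 0.326, 0.002]] q6 [-0.6   0.17  1.72 -0.    1.25 -0.93] F [ 0.7 -0.2 -1.8] gap 14.464834062337454 t 12.0333 p [ 480.4 -223.5  168.2]
88.0 3 [ 482.2 -223.5]
96.0 12 [ 481.9 -225.2]
104.0 10 [ 482.7 -223.5]
112.0 12 [ 481.5 -223.7]
120.0 9 [ 482.2 -224.1]
128.0 12 [ 482.1 -224.7]
136.0 12 [ 481.7 -223.5]
144.0 5 [ 481.4 -222.2]
```

View pics/w6c.png

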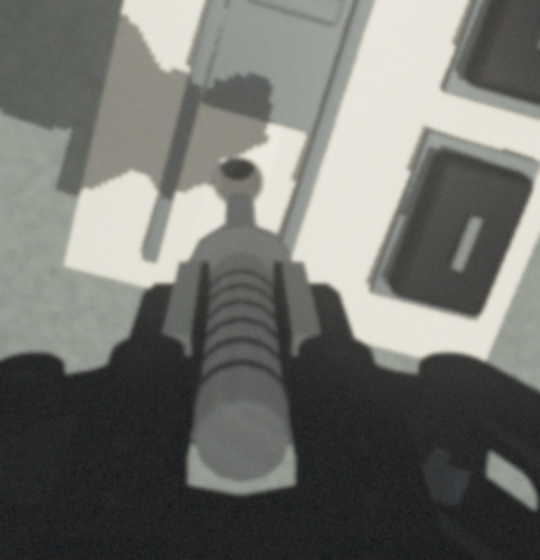

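View pics/s5c.png

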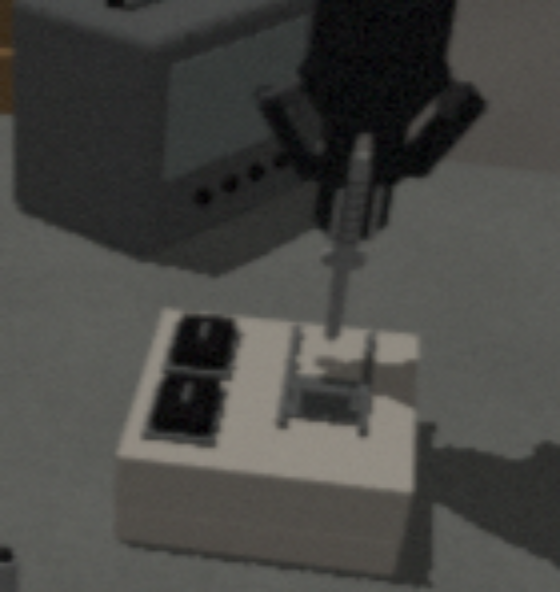

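Run:
```python
exec(open('m2.py').read())
i=c['img'][155:235,210:290]; cv2.imwrite('pics/w7c.png',cv2.resize(i,None,fx=7,fy=7,interpolation=2))
def px(p): q=c['R']@np.array(p)+c['t']; q=K@q; return q[:2]/q[2]
for p in ([479.4,-222.9,70],[479.4,-222.9,88],[480.2,-224.6,88],[480.2,-224.6,100]): print(p,(px(p)).round(1),((px(p)-[210,155])*7).round())
```

```text
[479.4, -222.9, 70] [248.7 190. ] [271. 245.]
[479.4, -222.9, 88] [248.6 197. ] [270. 294.]
[480.2, -224.6, 88] [248.9 199.6] [272. 313.]
[480.2, -224.6, 100] [248.9 205.1] [272. 351.]
```

View pics/w7c.png

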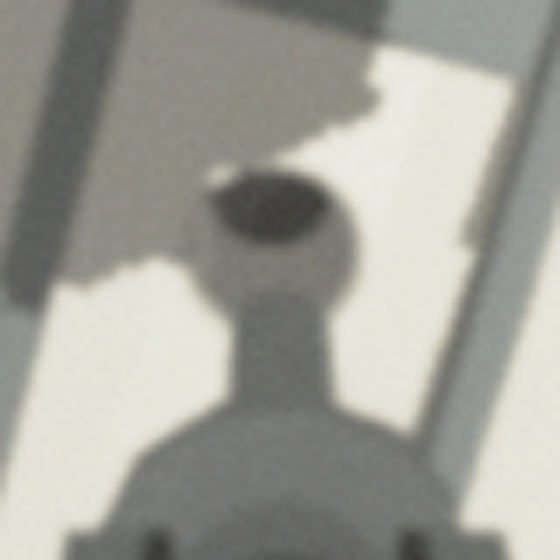

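The hole centre is at crop (276,247) against a predicted (271,245). The rod end at row 293 puts the tip about 3-4 mm short in tool +y; the side view says 2.8 and the TCP 1.9. Correcting by +3 and looking again.

```bash
python3 -m jog '[{"dx":4,"dy":3,"dz":-0.5,"ax":0,"ay":0,"az":0},{"dx":6,"dy":3,"dz":-0.5,"ax":0,"ay":0,"az":0},{"dx":6,"dy":3,"dz":-0.5,"ax":0,"ay":0,"az":0},{"dx":6,"dy":3,"dz":-0.5,"ax":0,"ay":0,"az":0}]'
python3 m3.py s6
python3 - <<'E'
exec(open('m2.py').read())
i=c['img'][155:235,210:290]; cv2.imwrite('pics/w8c.png',cv2.resize(i,None,fx=7,fy=7,interpolation=2))
def px(p): q=c['R']@np.array(p)+c['t']; q=K@q; return q[:2]/q[2]
for p in ([479.4,-222.9,70],[479.4,-222.9,82]): print(p,(px(p)).round(1),((px(p)-[210,155])*7).round())
E
```

```text
time_s: 12.37
position: [477.8, -220.1, 160.6]
orientation: [-0.261, 1.555, 0.261]
force: [-0.1, 0.9, -0.7]
finger_gap: 14.3
p [ 477.9 -220.3  160.8]
jaw 19 d [-4.2 -1.9  1. ] turn [0. 0. 0.]
jaw 199 d [-4.2 -1.9  1. ] turn [-180.   -0.    0.]
tool axes in world x,y,z: [[0.0, -0.0, -1.0], [-0.326, 0.945, -0.0], [0.945, 0.326, 0.0]] q6 [-0.6   0.17  1.73 -0.    1.23 -0.93] F [-0.1  0.4 -1.2] gap 14.382983000226089 t 12.4667 p [ 478.  -220.3  160.8]
81.0 3 [ 468.2 -222.4]
89.0 10 [ 480.2 -220.3]
97.0 10 [ 478.8 -220.1]
105.0 12 [ 480.  -221.7]
113.0 11 [ 478.5 -218.7]
121.0 11 [ 479.4 -219.6]
129.0 13 [ 479.5 -220.3]
137.0 4 [ 477.5 -217.6]
[479.4, -222.9, 70] [250.7 198.3] [285. 303.]
[479.4, -222.9, 82] [250.8 203.4] [285. 338.]
```

View pics/w8c.png

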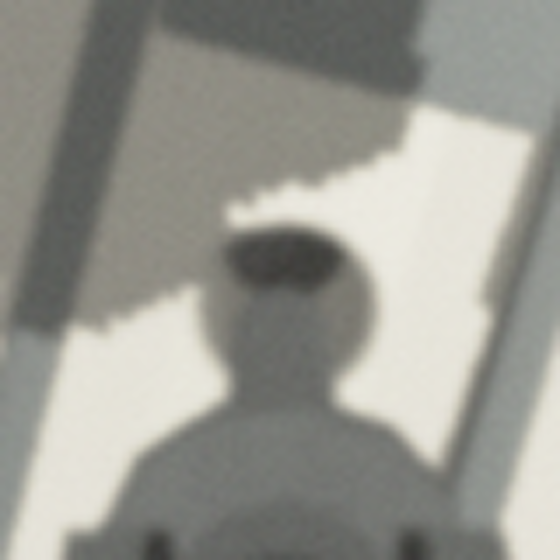

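All estimates now say it is about 1.5 mm too far in +y and 1 mm short in z, well inside the 4 mm clearance. Correct that and enter the well.

```bash
python3 -m jog '[{"dx":2,"dy":-1.5,"dz":0.8,"ax":0,"ay":0,"az":0},{"dx":5,"dy":-1.5,"dz":0.8,"ax":0,"ay":0,"az":0},{"dx":9,"dy":-1.5,"dz":0.8,"ax":0,"ay":0,"az":0},{"dx":14,"dy":-1.5,"dz":0.8,"ax":0,"ay":0,"az":0},{"dx":19,"dy":-1.5,"dz":0.8,"ax":0,"ay":0,"az":0},{"dx":24,"dy":-1.5,"dz":0.8,"ax":0,"ay":0,"az":0},{"dx":28,"dy":-1.5,"dz":0.8,"ax":0,"ay":0,"az":0},{"dx":28,"dy":-1.5,"dz":0.8,"ax":0,"ay":0,"az":0},{"dx":28,"dy":-1.5,"dz":0.8,"ax":0,"ay":0,"az":0}]'
python3 - <<'E'
from h import *
plan([479.6,-221.8,115],19)
cam('wrist','w9')
exec(open('m2.py').read())
i=c['img'][155:255,200:300]; cv2.imwrite('pics/w9c.png',cv2.resize(i,None,fx=5,fy=5,interpolation=2))
E
```

```text
time_s: 13.22
position: [479.0, -221.3, 132.3]
orientation: [-0.26, 1.556, 0.261]
force: [0.8, -0.4, -1.3]
finger_gap: 14.4
jaw 19 d [17.3 -0.7  0.4] turn [ 0. -0. -0.]
jaw 199 d [17.3 -0.7  0.4] turn [-1.8e+02  1.0e-01 -0.0e+00]
tool axes in world x,y,z: [[-0.001, 0.001, -1.0], [-0.326, 0.945, 0.001], [0.945, 0.326, -0.001]] q6 [-0.6   0.21  1.75  0.    1.18 -0.93] F [ 0.8 -0.4 -1.3] gap 14.403376750220469 t 13.2167 p [ 479.  -221.3  132.3]
```

View pics/w9c.png

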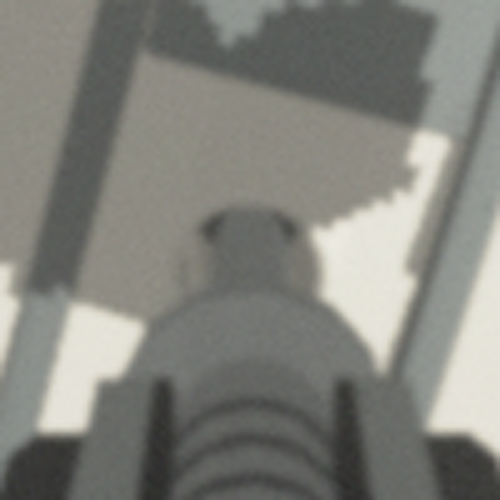

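The rod is inside the hole with no contact force and the tip at z≈52. Next I'll press slowly and watch the force.

```bash
python3 -m jog '[{"dx":3,"dy":-0.7,"dz":0.4,"ax":0,"ay":0,"az":0},{"dx":6,"dy":-0.7,"dz":0.4,"ax":0,"ay":0,"az":0},{"dx":9,"dy":-0.7,"dz":0.4,"ax":0,"ay":0,"az":0},{"dx":12,"dy":-0.7,"dz":0.4,"ax":0,"ay":0,"az":0},{"dx":15,"dy":-0.7,"dz":0.4,"ax":0,"ay":0,"az":0},{"dx":17,"dy":-0.7,"dz":0.4,"ax":0,"ay":0,"az":0},{"dx":17,"dy":-0.7,"dz":0.4,"ax":0,"ay":0,"az":0},{"dx":17,"dy":-0.7,"dz":0.4,"ax":0,"ay":0,"az":0}]'
```

```text
time_s: 13.93
position: [480.1, -222.1, 116.2]
orientation: [-0.261, 1.555, 0.26]
force: [-1.7, 0.0, 3.0]
finger_gap: 14.6
```

```bash
python3 -m jog '[{"dx":1,"dy":0,"dz":0,"ax":0,"ay":0,"az":0},{"dx":2,"dy":0,"dz":0,"ax":0,"ay":0,"az":0},{"dx":3,"dy":0,"dz":0,"ax":0,"ay":0,"az":0},{"dx":3,"dy":0,"dz":0,"ax":0,"ay":0,"az":0},{"dx":3,"dy":0,"dz":0,"ax":0,"ay":0,"az":0},{"dx":3,"dy":0,"dz":0,"ax":0,"ay":0,"az":0}]'
```

```text
time_s: 14.43
position: [480.3, -222.3, 114.0]
orientation: [-0.262, 1.554, 0.26]
force: [-1.9, 1.8, 8.8]
finger_gap: 14.3
```

```bash
python3 -m jog '[{"dx":1,"dy":0,"dz":0,"ax":0,"ay":0,"az":0},{"dx":2,"dy":0,"dz":0,"ax":0,"ay":0,"az":0},{"dx":2,"dy":0,"dz":0,"ax":0,"ay":0,"az":0},{"dx":2,"dy":0,"dz":0,"ax":0,"ay":0,"az":0},{"dx":2,"dy":0,"dz":0,"ax":0,"ay":0,"az":0},{"dx":2,"dy":0,"dz":0,"ax":0,"ay":0,"az":0},{"dx":2,"dy":0,"dz":0,"ax":0,"ay":0,"az":0},{"dx":2,"dy":0,"dz":0,"ax":0,"ay":0,"az":0}]'
python3 - <<'E'
from h import *
plan([479.6,-221.8,114],19)
cam('wrist','w10');cam('side','s10');cam('top','t10')
print([bot.sense()[k] for k in('force','position')])
a=cv2.imread('pics/s10.png')[60:220,240:380]; b=cv2.imread('pics/w10.png')
cv2.imwrite('pics/s10c.png',np.hstack([cv2.resize(a,(420,480)),cv2.resize(b[120:360,160:350],(380,480))]))
E
```

```text
time_s: 15.1
position: [480.7, -222.7, 113.6]
orientation: [-0.262, 1.554, 0.26]
force: [-4.0, 1.9, 15.7]
finger_gap: 14.3
jaw 19 d [-0.4  1.2 -0.8] turn [0.1 0.1 0.1]
jaw 199 d [-0.4  1.2 -0.8] turn [-1.799e+02 -2.000e-01  1.000e-01]
tool axes in world x,y,z: [[0.002, -0.002, -1.0], [-0.326, 0.945, -0.002], [0.945, 0.326, 0.001]] q6 [-0.6   0.24  1.76 -0.    1.14 -0.93] F [-4.   1.9 15.7] gap 14.280230699282814 t 15.1 p [ 480.7 -222.7  113.6]
[array([-4.60020057,  1.92065018, 15.79557256]), array([ 480.69852419, -222.69744613,  113.62168517])]
```

View pics/s10c.png

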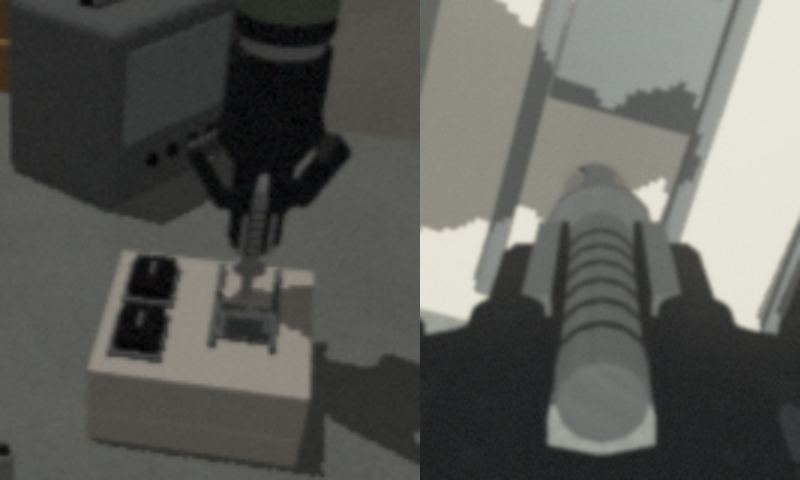

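View pics/t10.png

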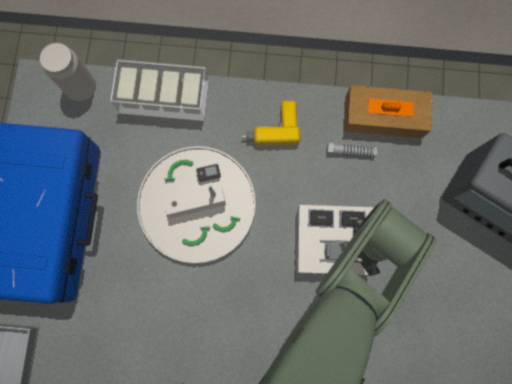

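Run:
```python
exec(open('m2.py').read())
t=(np.hypot(X-480,Y+223.5)<7)&(Z>150)&(Z<175); print('handle top',np.percentile(W[t],[10,50,90],axis=0).round(1).tolist())
a=cv2.imread('pics/t10.png');b=cv2.imread('pics/top0.png')
d=cv2.absdiff(a,b).max(2)[130:270,130:390]; print('changed px outside arm/stylus', (d[:, :150]>60).sum())
print(bot.sense()['time_s'])
```

```text
handle top [[474.8, -227.4, 153.5], [479.1, -221.7, 162.0], [484.3, -217.3, 163.0]]
changed px outside arm/stylus 79
15.25
```

The handle top is at z≈162-163, so the tip is at about 33 mm: button fully down and no slip in the grip. Handing in.

```bash
python3 -c "
from bench import bot
print(bot.sense()['force'],bot.sense()['finger_gap']); print(bot.sign_off())"
```

```text
[-4.60020057  1.92065018 15.79557256] 14.265724038715751
the job is handed in; nothing more can be done
None
```

I opened the shutter, took the stylus out of the block, put its tip down the well and pressed the button to its stop. I handed in at about 15 s, still gripping the stylus and holding the button down; no verdict was reported.

**Last checks:**
- **Shutter:** it measured about 49.6 mm of its 50 mm when I let go of the tab. Travel measured on the tab itself came out lower, at about 44 mm, but both are past 38 mm. The final pictures still show it open.
- **Button:** the last 2 mm of commanded press moved the tool only 0.4 mm while the upward force rose from 8.8 to 15.8 N. The spring gives only 5 N, so the button is on its stop.
- **Stylus:** the handle top at z ≈ 162–163 mm puts the tip about 37 mm below the mouth. The finger gap held steady at 14.3 mm on the 16 mm handle, which I take to be a small sensor offset, since the 10 mm tab read 9.4 mm.
- **Sideways position:** while pressing, the tool drifted about 1 mm and showed a 4–5 N side force. The rod may be leaning lightly on the well wall, but its 5 mm radius in the 9 mm hole keeps the tip within about 4 mm of the axis.
- **Other items:** they look unmoved in the final top view by eye. A pixel comparison with the first top view, covering only the turntable and part of the drill, found 79 changed pixels, which I put down to the missing stylus.

**Refused call:** my first move was refused because its rows left out some of the six keys. The arm did not move, and I re-sent it in full.

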